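# Slide a seedling strip into the free row under the grow light

## Robot

A 6-joint arm with a two-finger parallel gripper is mounted at the origin on the work surface. World frame = base frame: x ahead of the robot, y to its left, z up, the work surface at z = 0. Lengths are in m, angles in degrees, forces in N, time in s.
With the tool pointing down it reaches from about 0.3 to 0.825 m from the base axis. Payload 5.4 kg.
Tool frame: the origin (TCP) lies at the very end of the fingers, on their centre line; the grasp point (between the pads) lies 19 mm behind it; z points along the fingers, y is the line along which they close (so a half turn about z gives the same grasp; the last joint's range is limited). The gripper opens to 92 mm and grips with 3 to 60 N. Pads are 20 mm wide; open, the fingers measure 128 mm over their backs; the gripper's body (75 mm by 189 mm) begins 69 mm behind the grasp point.
Start: joints at [57.462, 9.076, 91.501, -0, 79.423, -12.038], TCP at [0.201, 0.539, 0.215] pointing down, gripper open.
Joint ranges: [-166.64, 166.64], [-54.1, 131.32], [10.49, 154.53], [-73.88, 253.88], [9.74, 151.15], [-171.62, 171.62]. Speed limits (degrees/s): [147.25, 147.25, 180, 180, 180, 180].

## Interface

Orientations are given as [roll, pitch, yaw] about the fixed x, y, z axes, in that order (R = Rz(yaw) Ry(pitch) Rx(roll)).
In Python, from rig import ctrl, eoat, ik, grab_frame, camera_model gives the robot as it stands. The module is installed in compiled form; this text tells all that it offers. Calls block until the motion is done:
- ctrl.move_pose(position, orientation): joint-space move of the TCP to a pose.
- ctrl.move_linear(position, rot=None, vel=0.15): straight line of the TCP; rot=None keeps the orientation; vel is the mean speed in m/s.
- ctrl.movej(angles): joint-space move.
- eoat.open_jaws() and eoat.clamp(): open the fingers fully, or close them until they stop; the grip force is fixed at half the most.
- ctrl.pause(seconds).
- ik(position, orientation): joint angles nearest the present ones, or None.
- ctrl.read_state(): the state.
- grab_frame(name): name is "scene" or "top" or "wrist"; returns the picture (400x640x3 uint8, red, green, blue); there is no depth.
- camera_model(name): a dict with "fx", "fy", "cx", "cy" (pixels), "R" (3x3) and "t" (3): a world point X has camera coordinates R X + t; the wrist camera has in their place "mount" (4x4, takes a point from camera to tool coordinates, whose origin is the TCP and whose axes are the flange's). Camera axes: x right, y down, z forward; pixel columns grow to the right and rows downward; lengths in m; the calibration is good to about 2 mm. A picture is of the moment at which its call begins: read the wrist's pose just before it. camera_model takes no time and is no camera call.
A pose or a line that the arm cannot do raises ctrl.MotionError and nothing moves.
- ctrl.finish_job(): hands the job in; it is judged then, once.
The state is a dict: "clock": time; "joint_positions": joint angles; "qvel": joint speeds; "joint_torque": joint torques, N m; "tcp_pos": TCP position; "tool_rot": TCP orientation; "wrist_force": force on the tool from outside, world axes, zero at the start; "torque": the same for the moment, N m; "grip_width": opening from 0.0 (shut) to 1.0 (fully open); "grip_force": force on a finger pad.
Only numpy, scipy, OpenCV 4.12 (cv2) and the standard library are available. Lean on these libraries where they do the work, as an engineer would, in place of code of your own. Each camera call takes 0.05 s, during which the arm holds its last target. There are 200 camera calls.

## Task

One row of the low wire rack under the grow light is still empty (only the grey felt shows there). Take the seedling strip that lies on the bench in front of the rack, slide it lengthwise into that row, under the light and square between its neighbours, and press it back until you feel it come up against the ledge at the back, without ramming it. Keep it from tipping so that no compost spills, and leave the other strips, the spray bottle and the clay pots where they are.

Things in the scene. Friction and masses are not known exactly. Their poses are not given: they have to be found in the camera images.
- strip: the seedling strip to put away: straight-sided yellow plastic trough, five cells in line, full of compost, 180 mm long (its x), 60 wide (y), 52 high, about 0.3 kg evenly spread, smooth upright walls; origin: centre of its underside. Both ends are alike, either may go in first. Seedlings stand 20 mm over the rim, are soft and do not count. It lies on the bench roughly crosswise to the robot
- rack: black bench-top wire rack, fixed, 220 mm deep (its x; front at x = -110, towards the robot), 350 wide (y); origin: its centre, on the bench. Round posts 19 mm thick, 247 high at x = +/-90, y = +/-165; bars close its two ends, front and back are open. Four rows run front to back at y = +/-36 and +/-108; three hold strips with 12 mm between, one is empty. A strip fully home has its centre at x = 0
- deck_front (a point): middle of the front upper edge of the rack's lower deck, axes as the rack's. The deck is a flat wire shelf, its top 34 mm above the bench, without a lip; its front edge is 25 mm deep. The near end of a strip that is fully home stands 20 mm behind this edge
- upper_front (a point): middle of the front lower edge of the rack's upper deck, straight above the lower deck's edge and 176 mm above the bench; the upper deck is as wide and deep as the lower and 25 mm thick. Two LED light battens hang under it across the rack, 80 and 170 mm behind this edge, each 30 mm deep, undersides 149 mm above the bench
- rail: the ledge at the back of the rack's lower deck: a wire rail 6 mm thick, 306 mm wide, 34 mm high above the deck, rigidly fixed to it; axes as the rack's; origin at the centre of the lower deck's top, its front face is 90 mm behind that (x = +90)
- mat: thin grey felt strip, 180 x 56 mm, 1 mm thick and soft, lying on the deck in the one empty row; origin at its centre, x along the row towards the back; it shows which row is free and where a strip stands when home (within 3 mm)
- rowA: another cell strip of the same make, 180 x 60 x 52 mm, loose, already standing in its row on the rack; origin at the centre of its underside, x along its length, z up
- rowB: another cell strip of the same make, 180 x 60 x 52 mm, loose, already standing in its row on the rack; origin at the centre of its underside, x along its length, z up
- rowC: another cell strip of the same make, 180 x 60 x 52 mm, loose, already standing in its row on the rack; origin at the centre of its underside, x along its length, z up
- sprayer: white spray bottle with blue trigger head, 72 mm across, 190 mm high, loose, standing on the bench at the right; origin at the centre of its foot
- pots: two nested terracotta pots, 84 mm across, 86 mm high, loose, standing on the bench at the left; origin at the centre of the foot
There are look-alikes about, which are no part of the job. What is shaped like the strip but orange or turquoise is not meant.

How it is judged:
By the outcome, as a careful person would: the job done as asked, in the order asked, and still so for the second after the job is handed in, with the robot touching nothing.
It also fails if it takes over 64 s, if anything falls off the work surface, if the arm or the gripper's body presses on something with over 40 N, if the wrist force passes 120 N, or if a joint passes its speed limit or range.

## Working session

There is one attempt and no reset: what is moved stays moved. The work goes in short steps, each a Python script; the robot and the scene stay as the last script left them, time stands still between calls to the robot, and variables do not carry over. Pictures are saved under pics/ and viewed, at most 10 in all, crops included, and the job is handed in when it is done.

```bash
mkdir -p pics; python3 - <<'E'
from rig import ctrl, grab_frame, camera_model
import cv2, numpy as np
for n in ("scene","top"):
    f=grab_frame(n); cv2.imwrite(f"pics/{n}0.png",f[:,:,::-1])
    m=camera_model(n); print(n,m)
print(camera_model("wrist")); s=ctrl.read_state(); print(s)
E
```

```text
scene {'fx': 393.3859186296009, 'fy': 393.3859186296009, 'cx': 321.7712705143374, 'cy': 195.46910219964315, 'R': array([[-0.72993925, -0.68348142, -0.00646828],
       [-0.64720351,  0.69417684, -0.31503355],
       [ 0.21980971, -0.22576906, -0.94905849]]), 't': array([0.37178491, 0.38554905, 1.14101853])}
top {'fx': 520.482719292919, 'fy': 520.482719292919, 'cx': 319.48225514567605, 'cy': 197.78192771775406, 'R': array([[ 2.93596408e-04, -9.99843420e-01, -1.76932128e-02],
       [-9.86568926e-01,  2.60049461e-03, -1.63324804e-01],
       [ 1.63345242e-01,  1.75035255e-02, -9.86413685e-01]]), 't': array([0.01817241, 0.51659089, 1.29447287])}
{'fx': 337.08163412855, 'fy': 337.08163412855, 'cx': 319.030167583487, 'cy': 199.42892753623656, 'mount': array([[ 6.96119775e-04, -9.55868197e-01, -2.93795006e-01,
         8.24659946e-02],
       [ 9.99999751e-01,  7.00028468e-04,  9.18485720e-05,
        -1.41863255e-03],
       [ 1.17869739e-04, -2.93794997e-01,  9.55868446e-01,
        -1.70045017e-01],
       [ 0.00000000e+00,  0.00000000e+00,  0.00000000e+00,
         1.00000000e+00]])}
{'clock': 0.1, 'joint_positions': array([ 5.74623931e+01,  9.10905424e+00,  9.15651031e+01, -1.43957185e-04,
        7.94239206e+01, -1.20380314e+01]), 'qvel': array([ 0.0358944 , -0.08242596, -0.21122602, -0.10227513,  0.15101719,
        0.00295233]), 'joint_torque': array([-1.38808778e-04, -3.86504495e+01, -3.22958994e+01,  7.02920579e-02,
        3.39569198e-02, -4.81604354e-05]), 'tcp_pos': array([0.20107244, 0.53808568, 0.21371598]), 'tool_rot': array([-1.79904049e+02, -2.03168483e-02,  1.59500434e+02]), 'wrist_force': array([-0.04416901, -0.53786454, -0.24522017]), 'torque': array([-0.03425532,  0.00624237,  0.02884129]), 'grip_force': 0.0, 'grip_width': 1.0021915756102646}
```

View pics/scene0.png

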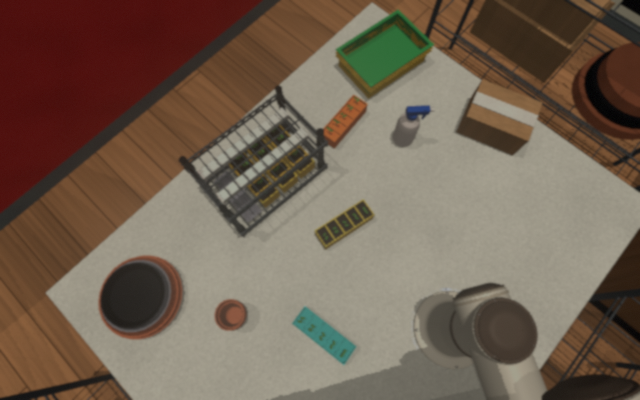

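View pics/top0.png

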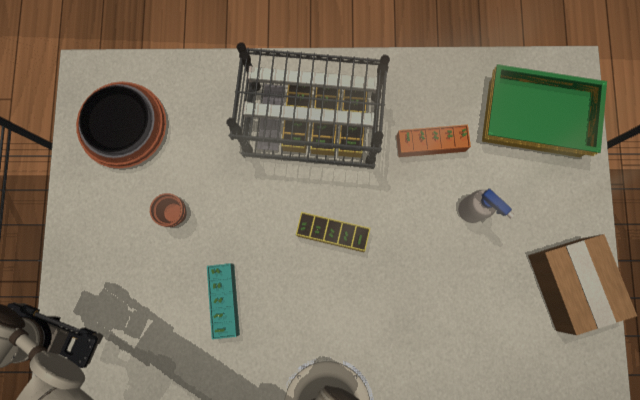

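The empty row is the leftmost one, with felt showing at about (262,130) in the top view. The yellow strip is at about (333,232) on the bench. I'll enlarge both.

```bash
cat > h.py <<'E'
import numpy as np, cv2
from rig import ctrl, eoat, ik, grab_frame, camera_model
from scipy.spatial.transform import Rotation as Ro
def wcam(s):
    m=camera_model("wrist"); M=np.eye(4); M[:3,:3]=Ro.from_euler('xyz',s['tool_rot'],degrees=True).as_matrix(); M[:3,3]=s['tcp_pos']
    C=np.linalg.inv(M@m['mount']); m['R'],m['t']=C[:3,:3],C[:3,3]; return m
def ray(m,u,v,z):
    d=m['R'].T@np.array([(u-m['cx'])/m['fx'],(v-m['cy'])/m['fy'],1]); c=-m['R'].T@m['t']
    return c+d*(z-c[2])/d[2]
def proj(m,X):
    p=np.atleast_2d(X)@m['R'].T+m['t']; return np.c_[m['fx']*p[:,0]/p[:,2]+m['cx'],m['fy']*p[:,1]/p[:,2]+m['cy']]
E
python3 - <<'E'
from h import *
im=cv2.imread('pics/top0.png')
c=cv2.resize(im[40:175,230:395],None,fx=4,fy=4,interpolation=cv2.INTER_CUBIC)
s=cv2.resize(im[205:260,285:385],(660,363),interpolation=cv2.INTER_CUBIC)
cv2.imwrite('pics/c1.png',c); cv2.imwrite('pics/c2.png',s)
E
```

```text
(no output)
```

View pics/c1.png

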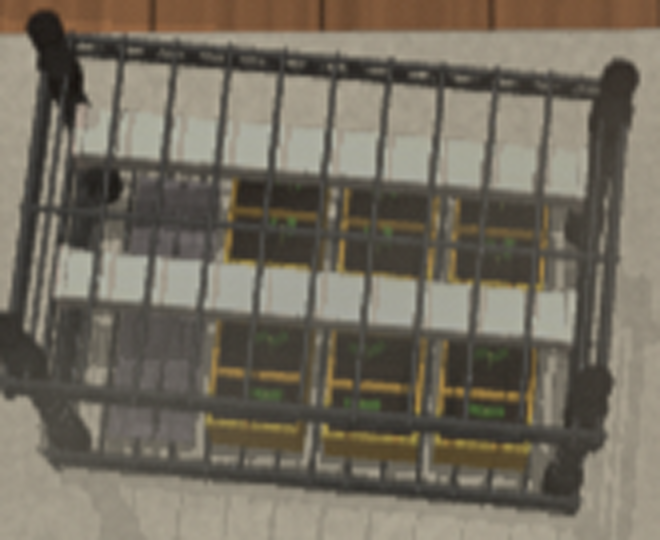

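View pics/c2.png

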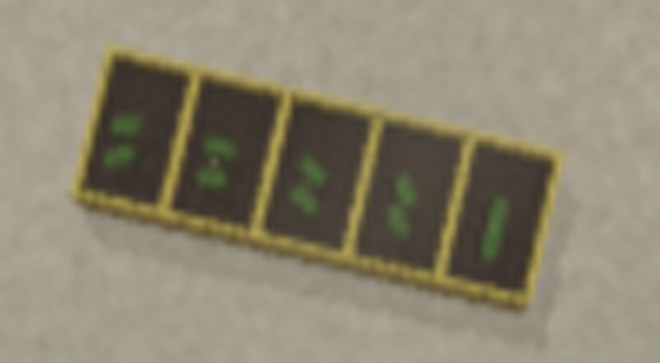

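```bash
python3 - <<'E'
from h import *
np.set_printoptions(precision=4,suppress=True)
m=camera_model('top')
S=np.array([ray(m,285+u/6.6,205+v/6.6,.052) for u,v in [(110,48),(563,155),(527,305),(75,198)]])
print(S); print('strip',S.mean(0)); a=S[1]-S[0]+S[2]-S[3]; print(np.linalg.norm(a)/2,np.degrees(np.arctan2(a[1],a[0])))
def P(u,v,z): return ray(m,230+u/4,40+v/4,z)
def show(n,L,z):
    for u,v in L: print(n,P(u,v,z))
show('posttop',[(44,22),(620,72),(6,325),(597,378)],.247)
show('deckfront',[(55,460),(577,503)],.034)
show('mat',[(103,445),(195,450)],.035)
show('rowfront',[(207,424),(303,432),(319,432),(415,440),(433,440),(530,449)],.086)
E
```

```text
[[ 0.4779  0.0627  0.052 ]
 [ 0.4362 -0.1108  0.052 ]
 [ 0.3791 -0.0963  0.052 ]
 [ 0.42    0.0757  0.052 ]]
strip [ 0.4283 -0.0172  0.052 ]
0.17757476106804632 -103.43584015160594
posttop [0.8364 0.1936 0.247 ]
posttop [ 0.8035 -0.1345  0.247 ]
posttop [0.6564 0.2104 0.247 ]
posttop [ 0.6242 -0.1182  0.247 ]
deckfront [0.6325 0.2168 0.034 ]
deckfront [ 0.6023 -0.1251  0.034 ]
mat [0.6423 0.1853 0.035 ]
mat [0.6387 0.1247 0.035 ]
rowfront [0.6424 0.1123 0.086 ]
rowfront [0.637  0.0515 0.086 ]
rowfront [0.6369 0.0414 0.086 ]
rowfront [ 0.6315 -0.0191  0.086 ]
rowfront [ 0.6314 -0.0305  0.086 ]
rowfront [ 0.6253 -0.0915  0.086 ]
```

```bash
cat >> h.py <<'E'
np.set_printoptions(precision=4,suppress=True)
YAW=-5.4; C=np.array([.729,.037])
ex=np.array([np.cos(np.radians(YAW)),np.sin(np.radians(YAW))]); ey=np.array([-ex[1],ex[0]])
def rk(x,y,z): return np.r_[C+x*ex+y*ey,z]       # rack -> world
def tool(grasp,head,tilt,flip=False,back=.019):
    """TCP pose for a grasp point, tool tilted 'tilt' from down towards 'head'"""
    h,t=np.radians([head,tilt]); H=np.array([np.cos(h),np.sin(h),0]); U=np.array([0,0,1.])
    z=np.sin(t)*H-np.cos(t)*U; x=np.cos(t)*H+np.sin(t)*U
    if flip: x=-x
    R=np.c_[x,np.cross(z,x),z]
    return np.asarray(grasp)+back*z, Ro.from_matrix(R).as_euler('xyz',degrees=True)
SC=np.array([.4283,-.0172]); SA=76.56
E
python3 - <<'E'
from h import *
for head in (SA,SA-180):
  u=np.array([np.cos(np.radians(head)),np.sin(np.radians(head))])
  for tilt in (30,38,45):
    for flip in (0,1):
      g=SC-.055*u
      r=[ik(*tool(np.r_[g,z],head,tilt,flip)) for z in (.028,.13)]
      r+=[ik(*tool(rk(x,.108,z),YAW,tilt,flip)) for x,z in ((-.28,.07),(-.128,.062),(-.18,.062),(-.10,.062))]
      print(head,tilt,flip); [print('   ',q) for q in r]
E
```

```text
76.56 30 0
    [-45.7063  10.746  121.853   27.3278  67.0646 -47.4785]
    [-45.7063  -1.5942 120.2874  25.4638  79.5344 -41.0366]
    [ 11.4673  -7.0974 133.7682 -19.5365  25.7114 122.4418]
    [  6.2189  13.3823 113.3597 -14.0968  24.4218 112.9762]
    [  7.6233   7.1846 120.6683 -16.3175  23.6427 116.3393]
    [  5.5771  16.6273 109.2838 -12.9658  25.1088 111.3119]
76.56 30 1
    [-45.7063  10.746  121.853   27.3278  67.0646 132.5215]
    [-45.7063  -1.5942 120.2874  25.4638  79.5344 138.9634]
    [ 11.4673  -7.0974 133.7682 -19.5365  25.7114 -57.5582]
    [  6.2189  13.3823 113.3597 -14.0968  24.4218 -67.0238]
    [  7.6233   7.1846 120.6683 -16.3175  23.6427 -63.6607]
    [  5.5771  16.6273 109.2838 -12.9658  25.1088 -68.6881]
76.56 38 0
    [-49.5929  15.4345 119.9429  31.4742  72.1974 -53.4373]
    [-49.5929   2.6099 119.2436  30.0002  83.8366 -46.3832]
    [ 13.3553  -8.2803 138.3814 -41.0591  17.54   144.693 ]
    [  7.1315  12.1847 118.4401 -32.8627  14.2515 131.9863]
    [  8.7667   6.11   125.5504 -38.1348  14.1233 138.5337]
    [  6.3922  15.3469 114.4838 -29.8639  14.63
[... 1883 characters left out ...]
1605  24.8313 106.9148 -36.4246  70.521   43.9814]
    [ 11.1605  14.0392 106.2964 -34.6623  79.8169  37.1269]
    [ 13.3553  -8.2803 138.3814 -41.0591  17.54   -35.307 ]
    [  7.1315  12.1847 118.4401 -32.8627  14.2515 -48.0137]
    [  8.7667   6.11   125.5504 -38.1348  14.1233 -41.4663]
    [  6.3922  15.3469 114.4838 -29.8639  14.636  -51.6032]
-103.44 45 0
    [  13.8735   29.6141  103.7355  -40.4497   75.555  -131.8511]
    [  13.8735   18.6248  103.8824  -39.1872   83.8935 -138.9012]
    None
    None
    None
    None
-103.44 45 1
    [ 13.8735  29.6141 103.7355 -40.4497  75.555   48.1489]
    [ 13.8735  18.6248 103.8824 -39.1872  83.8935  41.0988]
    None
    None
    None
    None
```

```bash
python3 - <<'E'
from h import *
head=SA-180; u=np.array([np.cos(np.radians(head)),np.sin(np.radians(head))]); g=SC-.055*u
ctrl.move_pose(*tool(np.r_[g,.15],head,30,1))
p,o=tool(np.r_[g,.028],head,30,1)
ctrl.move_linear(p,vel=.12)
s0=ctrl.read_state(); print(s0['clock'],s0['tcp_pos'],p,s0['wrist_force'])
eoat.clamp(); s=ctrl.read_state(); print(s['grip_width']*92,s['grip_force'],s['wrist_force'])
ctrl.move_linear(p+[0,0,.07],vel=.1)
s=ctrl.read_state(); print(s['clock'],s['grip_width']*92,s['wrist_force'],s['torque'],s['tcp_pos'])
f=grab_frame('wrist'); cv2.imwrite('pics/w1.png',f[:,:,::-1])
f=grab_frame('top'); cv2.imwrite('pics/t1.png',f[:,:,::-1])
E
```

```text
3.2917 [0.4396 0.0271 0.0122] [0.4389 0.0271 0.0115] [-0.9782  0.1505 -0.4897]
59.96016034102262 29.958629105240107 [-0.0802  0.1749  1.4114]
4.725 59.83965303222405 [-0.1616  0.4248 -2.2711] [ 0.5533  0.0039 -0.038 ] [0.4383 0.0271 0.0809]
```

View pics/w1.png

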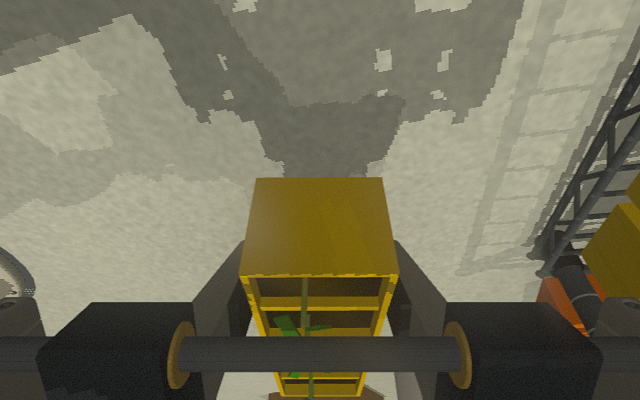

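```bash
cat >> h.py <<'E'
from scipy.optimize import least_squares
def fitend(px,s,grasp0,head):
    """fit (forward shift of near end, lateral, z of underside, pitch nose-down, yaw) from near-end-face corners [botL,botR,topR?]"""
    m=wcam(s); h=np.radians(head); H=np.array([np.cos(h),np.sin(h),0]); L=np.array([-H[1],H[0],0]); U=np.array([0,0,1.])
    loc=np.array([[0,.03,0],[0,-.03,0],[0,.03,.052],[0,-.03,.052]])
    def X(q):
        R=Ro.from_euler('ZYX',[q[4],q[3],0],degrees=True).as_matrix()
        return (loc@R.T+[q[0],q[1],q[2]])@np.c_[H,L,U].T+np.r_[grasp0[:2],0]
    # image order sorted by nearest assignment handled by caller
    r=least_squares(lambda q:(proj(m,X(q))-px).ravel(),[-.035,0,.07,0,0],x_scale=[.01,.01,.01,1,1])
    return r.x,np.sqrt(np.mean(r.fun**2))
E
python3 - <<'E'
from h import *
head=SA-180; s=ctrl.read_state()
t=np.radians(30);h=np.radians(head); z=np.r_[np.sin(t)*np.cos(h),np.sin(t)*np.sin(h),-np.cos(t)]
g=s['tcp_pos']-.019*z; print(g,s['tool_rot'])
for px in ([(256,178),(383,178),(240,276),(398,276)],[(383,178),(256,178),(398,276),(240,276)]):
    print(fitend(np.array(px,float),s,g,head))
E
```

```text
[0.4403 0.0362 0.0971] [-179.88     30.0283   76.6144]
(array([  -0.0349,    0.0007,    0.0688,   -2.0977, -179.9433]), np.float64(0.5061508149685816))
(array([-0.0349,  0.0007,  0.0688,  2.0977,  0.0567]), np.float64(0.5061508149720775))
```

```bash
python3 - <<'E'
from h import *
p,o=tool(rk(-.30,.108,.078),YAW,32,1)
ctrl.move_linear(p,o,vel=.06)
s=ctrl.read_state(); print(s['clock'],s['tcp_pos'],p,s['tool_rot'],o,s['grip_width']*92,s['wrist_force'])
np.save('s2.npy',s,allow_pickle=True)
f=grab_frame('wrist'); cv2.imwrite('pics/w2.png',f[:,:,::-1])
E
```

```text
7.725 [0.4504 0.1718 0.0619] [0.4505 0.1718 0.0619] [-179.9788   31.9954  174.6261] [-180.    32.   174.6] 59.81374066390554 [-0.2076  0.2821 -2.8255]
```

View pics/w2.png

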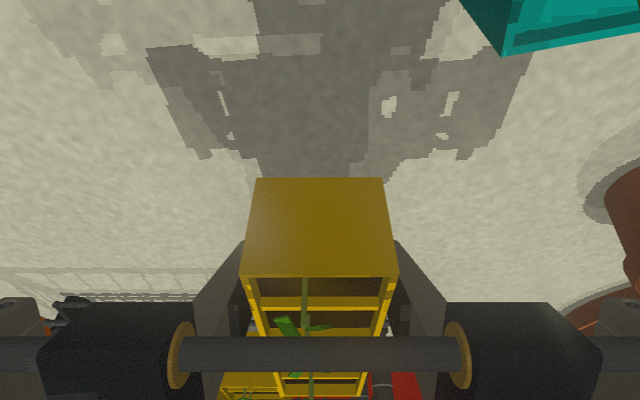

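```bash
python3 - <<'E'
from h import *
for x in (-.2,-.128):
    p,o=tool(rk(x,.108,.076),YAW,32,1)
    ctrl.move_linear(p,o,vel=.08)
    s=ctrl.read_state(); print(s['clock'],s['tcp_pos'],p,s['wrist_force'],s['torque'])
f=grab_frame('top'); cv2.imwrite('pics/t2.png',cv2.resize(f[40:190,220:400,::-1],None,fx=4,fy=4,interpolation=cv2.INTER_CUBIC))
E
```

```text
9.175 [0.5496 0.1625 0.0597] [0.5501 0.1624 0.0599] [-0.0341  0.4111 -2.3458] [0.0589 0.6977 0.0261]
10.225 [0.6212 0.1557 0.0595] [0.6218 0.1556 0.0599] [ 0.3111 -0.3141 -3.435 ] [0.1128 0.6531 0.0248]
```

View pics/t2.png

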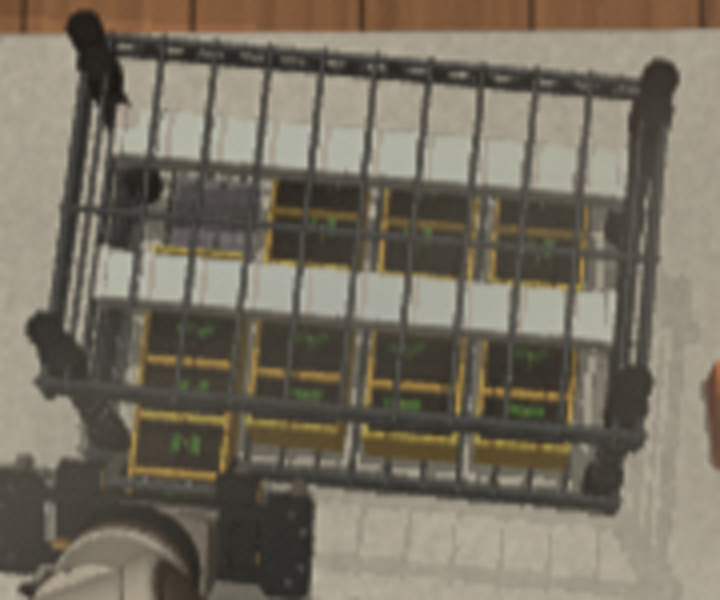

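```bash
python3 - <<'E'
from h import *
for z in (.070,.066,.0645,.063,.0615,.060):
    p,o=tool(rk(-.128,.107,z),YAW,32,1)
    ctrl.move_linear(p,o,vel=.03); ctrl.pause(.1)
    s=ctrl.read_state(); print(z,s['clock'],s['tcp_pos'][2]-p[2],s['wrist_force'],s['torque'])
    if s['wrist_force'][2]>0.5: break
eoat.open_jaws(); ctrl.pause(.2)
s=ctrl.read_state(); print(s['clock'],s['grip_width'],s['wrist_force'])
f=grab_frame('wrist'); cv2.imwrite('pics/w3.png',f[:,:,::-1]); np.save('s3.npy',s,allow_pickle=True)
E
```

```text
0.07 10.725 -1.999713766431821e-05 [ 0.228  -0.5395 -2.3525] [ 0.0404  0.6182 -0.0862]
0.066 11.1083 -6.752169547009912e-05 [ 0.4387 -0.1969 -3.025 ] [0.0896 0.6332 0.0014]
0.0645 11.4583 -2.5221837548460024e-05 [-0.3258  0.9063 -2.2672] [ 0.0821  0.6403 -0.0273]
0.063 11.8083 -4.764812216370706e-05 [ 1.1628  0.0411 -1.7857] [ 0.0755  0.6061 -0.0094]
0.0615 12.1583 0.00011264809761452749 [-0.3919 -0.2106 -1.4267] [0.0462 0.5332 0.0186]
0.06 12.5083 0.0015337448094232958 [-3.951  -0.7088  6.4097] [-0.0935  0.3156 -0.0762]
13.3417 0.9983474689516189 [-0.1178 -0.6413  0.0205]
```

View pics/w3.png

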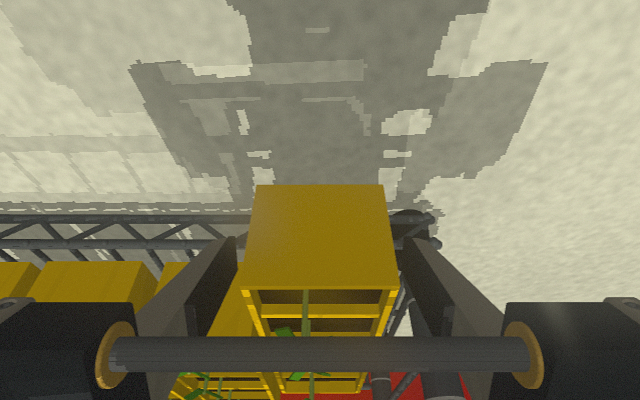

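```bash
python3 - <<'E'
from h import *
s=np.load('s3.npy',allow_pickle=True).item(); m=wcam(s)
inv=lambda X: np.r_[(X[:2]-C)@ex,(X[:2]-C)@ey,X[2]]
q,e=fitend(np.array([(384,184),(256,184),(398,287),(241,287)],float),s,rk(-.128,.107,0),YAW); print(q,e)
for n,p in dict(A=(160,262),B1=(157,262),B0=(40,262),C1=(38,263),me1=(384,184),me0=(256,184)).items(): print(n,inv(ray(m,*p,.035)))
print(tool(rk(-.12,.107,.07),YAW,38,1))
E
python3 -c "
import cv2;i=cv2.imread('pics/w3.png')[170:320,0:420];cv2.imwrite('pics/w3c.png',cv2.resize(i,(798,285),interpolation=cv2.INTER_CUBIC))"
```

```text
[-0.034  -0.0012  0.0334  2.6286  0.0357] 0.5765866132440368
A [-0.0923  0.0056  0.035 ]
B1 [-0.0923  0.0037  0.035 ]
B0 [-0.0922 -0.07    0.035 ]
C1 [-0.091 -0.072  0.035]
me1 [-0.1636  0.136   0.035 ]
me0 [-0.1635  0.0759  0.035 ]
(array([0.6312, 0.1537, 0.055 ]), array([-180. ,   38. ,  174.6]))
```

View pics/w3c.png

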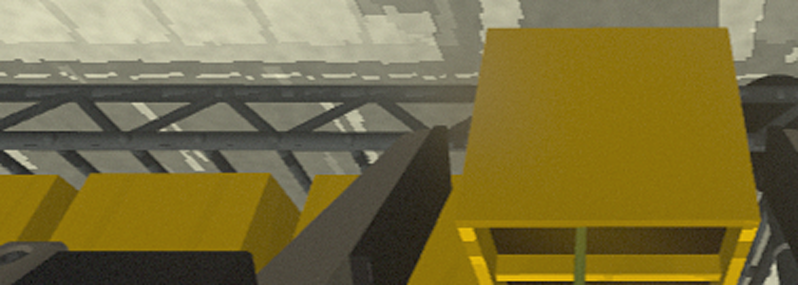

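```bash
python3 - <<'E'
from h import *
YP=.107
p,o=tool(rk(-.24,YP,.062),YAW,32,1); ctrl.move_linear(p,o,vel=.08)
p,o=tool(rk(-.20,YP,.053),YAW,38,1,back=0); ctrl.move_linear(p,o,vel=.08)
eoat.clamp(); ctrl.pause(.2)
s=ctrl.read_state(); F0=s['wrist_force']; print(s['clock'],s['grip_width'],s['tcp_pos'],p,F0)
go=lambda x,v: ctrl.move_linear(rk(x,YP,.053),vel=v)
def f():
    F=np.mean([(ctrl.pause(.02),ctrl.read_state()['wrist_force'])[1] for _ in range(4)],0)-F0
    return F[:2]@ex,F[:2]@ey,F[2]
for x in (-.165,-.14,-.12): go(x,.04); print(x,np.array(f()))
x=-.12
while x<-.088:
    x+=.0015; go(x,.02); F=f(); t=ctrl.read_state()['tcp_pos']
    print(round(x,4),(t[:2]-C)@ex,np.array(F))
    if F[0]<-6: break
print(ctrl.read_state()['clock'])
s=ctrl.read_state(); cv2.imwrite('pics/w4.png',grab_frame('wrist')[:,:,::-1]); np.save('s4.npy',s,allow_pickle=True)
E
```

```text
17.025 0.003124400090059941 [0.54   0.1623 0.053 ] [0.54   0.1623 0.053 ] [-0.8556  0.5481  0.3076]
-0.165 [ 0.855  -0.6222 -0.5162]
-0.14 [ 0.5762 -0.7529 -0.3255]
-0.12 [ 0.5593 -0.46   -0.3936]
-0.1185 -0.11860557227112543 [ 0.6192 -0.4586 -0.4865]
-0.117 -0.11701856319433507 [ 0.4197 -0.8425 -0.3365]
-0.1155 -0.11542503304957102 [-0.3907 -0.2769 -0.5838]
-0.114 -0.11391188019340018 [ 0.2522 -0.5661  0.0416]
-0.1125 -0.11237036166528348 [ 0.5046 -0.7798 -0.1774]
-0.111 -0.11089767784471084 [ 0.0547 -0.9508 -0.9018]
-0.1095 -0.10938552055907587 [ 0.39   -0.5981 -0.6593]
-0.108 -0.1079072847060016 [ 0.0901 -0.7674 -0.9833]
-0.1065 -0.10640354932429083 [ 0.4729 -0.3531 -0.4853]
-0.105 -0.10491071812328487 [ 0.3681 -0.3148 -0.3597]
-0.1035 -0.10338620351713876 [ 0.4016 -0.4016 -0.3445]
-0.102 -0.10191920827821047 [ 0.4251 -0.5762 -0.787 ]
-0.1005 -0.10038237169399108 [ 0.6747 -0.4306 -0.3407]
-0.099 -0.09893989355001975 [ 0.7517 -0.3115 -0.6811]
-0.0975 -0.09791746406767766 [-4.037  -0.8629  2.2299]
-0.096 -0.09740117669429477 [-13.7139  -1.1013   9.4997]
24.7417
```

```bash
python3 - <<'E'
from h import *
ctrl.move_linear(rk(-.12,.107,.055),vel=.05); ctrl.move_linear(rk(-.26,.107,.10),vel=.12); ctrl.pause(.3)
s=ctrl.read_state(); print(s['clock'],s['wrist_force'],s['tcp_pos'])
cv2.imwrite('pics/w5.png',grab_frame('wrist')[:,:,::-1])
i=cv2.imread('pics/w5.png'); m=wcam(s)
f=grab_frame('top')[40:175,230:395,::-1]
v=np.zeros((540,800,3),np.uint8); v[:,:800]=0
a=cv2.resize(f,(400,327),interpolation=cv2.INTER_CUBIC); v[:327,:400]=a
b=cv2.resize(cv2.rotate(i,cv2.ROTATE_180),(400,250)); v[:250,400:]=b
cv2.imwrite('pics/v5.png',cv2.resize(f,None,fx=4,fy=4,interpolation=cv2.INTER_CUBIC))
E
```

```text
27.1 [ 0.2784 -0.0069 -0.0866] [0.4803 0.1679 0.0998]
```

View pics/v5.png

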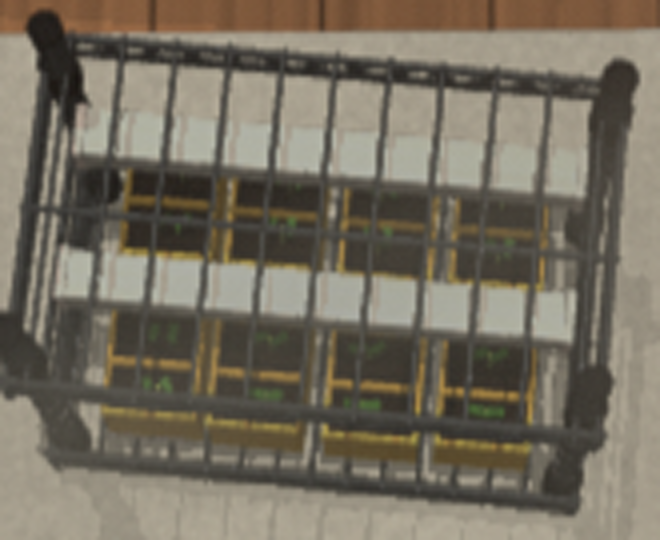

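The strip is home, but its gap to the neighbour looks smaller at the front. I'll measure this numerically in both cameras.

```bash
cat > meas.py <<'E'
from h import *
def prof(im,m,x,z,ys,dx=0):
    p=proj(m,np.array([rk(x,y,z) for y in ys])).astype(np.float32)
    c=cv2.remap(im.astype(np.float32),p[None,:,0],p[None,:,1],cv2.INTER_LINEAR)[0]
    return (c[:,0]+c[:,1])/2-c[:,2]   # yellowness, rgb
def runs(v,ys,th):
    b=np.r_[0,(v>th).astype(int),0]; d=np.diff(b); return [(round(ys[i]*1e3,1),round(ys[j-1]*1e3,1)) for i,j in zip(np.where(d==1)[0],np.where(d==-1)[0])]
E
python3 - <<'E'
from meas import *
ys=np.arange(-.15,.165,.0005)
s=ctrl.read_state(); im=cv2.imread('pics/w5.png')[:,:,::-1]; m=wcam(s)
for z in (.045,.055,.065,.075): 
    v=prof(im,m,-.0905,z,ys); print('w',z,round(v.max()),runs(v,ys,40))
t=camera_model('top'); im=grab_frame('top')
for x in (-.06,-.05,-.04,.03,.04,.05):
    v=prof(im,t,x,.086,ys); print('t',x,runs(v,ys,35))
for z in (.06,.07,.08):
    v=prof(im,t,-.0905,z,ys); print('tf',z,runs(v,ys,35))
E
```

```text
w 0.045 98 [(np.float64(-137.5), np.float64(1.5)), (np.float64(8.5), np.float64(65.5))]
w 0.055 96 [(np.float64(-137.0), np.float64(62.0))]
w 0.065 96 [(np.float64(-137.0), np.float64(59.0))]
w 0.075 96 [(np.float64(-137.0), np.float64(-11.5))]
t -0.06 [(np.float64(-136.0), np.float64(-132.0)), (np.float64(-124.5), np.float64(-120.0)), (np.float64(-116.0), np.float64(-97.5)), (np.float64(-91.0), np.float64(-87.5)), (np.float64(-84.0), np.float64(-75.5)), (np.float64(-66.0), np.float64(-61.0)), (np.float64(-52.5), np.float64(-26.5)), (np.float64(-20.5), np.float64(-4.5)), (np.float64(16.0), np.float64(28.0)), (np.float64(33.5), np.float64(37.0)), (np.float64(50.0), np.float64(57.5)), (np.float64(64.0), np.float64(70.5)), (np.float64(75.5), np.float64(79.0)), (np.float64(132.0), np.float64(136.0))]
t -0.05 [(np.float64(-136.5), np.float64(-132.0)), (np.float64(-79.5), np.float64(-75.5)), (np.float64(-66.0), np.float64(-61.5)), (np.float64(-8.0), np.float64(-4.5)), (np.float64(65.5), np.float64(70.5)), (np.float64(75.5), np.float64(79.0)), (np.float64(133.0), np.float64(136.5))]
t -0.04
[... 974 characters left out ...]
5)), (np.float64(119.5), np.float64(137.0))]
tf 0.06 [(np.float64(-133.0), np.float64(-120.0)), (np.float64(-115.0), np.float64(-78.5)), (np.float64(-63.5), np.float64(-22.5)), (np.float64(-14.0), np.float64(-10.0)), (np.float64(-8.0), np.float64(-6.5))]
tf 0.07 [(np.float64(-135.0), np.float64(-77.0)), (np.float64(-64.5), np.float64(-4.0)), (np.float64(11.5), np.float64(49.0)), (np.float64(51.5), np.float64(55.5)), (np.float64(61.0), np.float64(61.0)), (np.float64(63.5), np.float64(68.0))]
tf 0.08 [(np.float64(-136.0), np.float64(-76.0)), (np.float64(-65.5), np.float64(-4.0)), (np.float64(9.5), np.float64(71.0)), (np.float64(77.0), np.float64(103.5)), (np.float64(106.5), np.float64(135.0))]
```

```bash
python3 - <<'E'
from meas import *
ys=np.arange(-.02,.15,.0005); t=camera_model('top')
for n,im in (('0',cv2.imread('pics/top0.png')[:,:,::-1]),('t1',cv2.imread('pics/t1.png')[:,:,::-1]),('now',grab_frame('top'))):
    for x,z in ((-.055,.086),(-.05,.086),(.03,.086),(-.0905,.08)):
        print(n,x,[(float(a),float(b)) for a,b in runs(prof(im,t,x,z,ys),ys,35)])
E
```

```text
0 -0.055 [(-18.0, -16.5), (-9.0, -4.5), (13.5, 37.5), (49.0, 69.5)]
0 -0.05 [(-8.0, -4.5), (66.0, 69.5)]
0 0.03 [(-7.5, -4.5), (65.0, 70.0)]
0 -0.0905 [(-20.0, -4.0), (10.0, 70.0)]
t1 -0.055 [(-19.0, -15.5), (-9.5, -4.5), (13.5, 38.0), (49.0, 69.5)]
t1 -0.05 [(-8.0, -4.5), (65.5, 69.5)]
t1 0.03 [(-7.5, -4.0), (65.0, 70.0)]
t1 -0.0905 [(-20.0, -4.0), (9.0, 70.0)]
now -0.055 [(-19.0, -16.0), (-9.0, -4.5), (13.5, 38.0), (49.0, 70.0), (76.0, 79.0), (82.5, 113.5), (118.0, 136.0)]
now -0.05 [(-8.0, -4.5), (65.5, 70.0), (75.5, 79.0), (133.0, 136.5)]
now 0.03 [(-7.5, -4.5), (65.0, 71.0), (75.0, 78.0), (133.5, 137.0)]
now -0.0905 [(-20.0, -4.0), (9.5, 71.0), (77.0, 103.0), (106.5, 135.5)]
```

```bash
python3 - <<'E'
from h import *
print(ctrl.read_state()['wrist_force']); print(ctrl.finish_job())
E
```

```text
[ 0.0072 -0.9767  0.0288]
the job is handed in; nothing more can be done
None
```

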